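# Seat a tenoned rail in the drilling jig and hold it for the drill

### The job

Swing the flip stop on the drilling jig's fence fully down, then lay the tenoned wooden rail on the jig's base and slide it under the drill bush into the corner, with its long side flat against the fence and its square end against the stop. Finish while still holding it there with the fingers, pressed firmly against the fence and the stop at once so that it is ready to drill, and leave the other things on the bench alone.

Things in the scene. Friction and masses are not known exactly. Their poses are not given: they have to be found in the camera images.
- rail: Loose rail of pale wood, 0.2 kg, flat on the bench: 40 wide (x), 175 long (y), 36 mm high; from its -y end a tenon 28 x 12 mm stands out 25 mm at mid-height; the +y end is plain and square, with a pencil line across the top 45 mm from it. Planed smooth: slides easily on the waxed jig (friction about 0.3). Origin: centre of the underside of the 175 mm part.
- rail_square_end (a point): Centre of the rail's square end face: 87.5 mm along +y from the rail's origin, 18 mm above its underside.
- drill_jig: Drilling jig screwed to the bench: plywood base 160 (x) x 260 (y) x 12 mm, origin at the centre of its underside; work lies on it at z = 12 mm. The fence stands along y on its far part, front face at x = +40 mm. The rail goes in from the front (-x) or the right (-y), square end to +y, tenon end to -y.
- bush (a point): Top centre of the brass drill bush, at x = 20, y = 30, z = 66 mm in the jig's frame. It sits in a fixed dark steel plate that reaches out from the fence over the work: jig x = +4 to +62, y = +12 to +48, z = 52 to 62 mm, so the rail lying on the base passes below it with 4 mm to spare but cannot be lowered through it.
- fence: Aluminium fence fixed on the jig's base, axes as the jig's; origin at the jig's (40, 0, 0) mm: its front face is the plane x = 0 and looks to -x. 22 mm thick, top 37 mm above the jig's underside, from y = -5 to +125 mm; to the right of y = -5 mm nothing stands behind the rail, so fingers have room there.
- flip_stop: Flip stop: aluminium carriage with black knob, fixed on top of the fence, somewhere else along it each time, and its swinging arm. Axes as the jig's; origin on the jig's underside plane, in the plane of the fence's front face (x = 0) and of the arm's stop face (y = 0, looks to -y). Carriage: x = +5 to +54, y = -9 to +21, z = 37 to 65 mm.
- flip_arm (a joint): Arm of the flip stop: 0 = fully down, its end of travel (bar level to -x, leg hanging in front of the fence); 1.57 = bar straight up, leg pointing to -x; starts half raised, bar leaning up to -x. Stiff hinge, stays where it is left; 1 to 3 N down on the tab from above moves it.
- stop_hinge (a point): Hinge of the flip stop's arm: its axis runs along y; x = +18, z = 62 mm in the flip stop's frame. The arm is 12 mm wide (y = 0 to +12 mm): a bar 10 mm thick and 70 mm long from the hinge, with a leg 28 mm wide that stands 44 mm out from it; when down, the leg fills x = -32 to -4, z = 18 to 57 mm and its -y face is the stop.
- stop_tab (a point): Middle of the red thumb tab, 22 x 14 x 13 mm, at the end of the arm's bar, 60 mm from the hinge.
- screw_tub: Bystander: white screw tub with blue lid, 61 mm across, 54 mm high; origin at the centre of its underside.
- sanding_block: Bystander: brown cork sanding block 63 x 106 x 35 mm; origin at the centre of its underside.
- window_pane (a point): Point on the clear glass pane that closes the window behind the bench: a vertical plane, hard to see, through this point and running along the world direction (0.26, 0.97) to both sides, from the white window rail (60 mm above the bench) up to 1.3 m. Keep the arm and its wrist on the robot's side of it, also while swinging round.

How it is judged (in metres and radians):
On the way, in this order (a step that is already met when the one before it is completed fails the run):
1. the flip stop is fully down, with the rail not yet in the jig (value of joint flip_arm below 0.08 rad and horizontal distance between rail_square_end and flip_stop above 0.06 m), for 0.2 s.
2. the rail lies on the jig's base along the fence, its square end near the stop (z of rail in the frame of fence below 0.016 m and x of rail in the frame of fence above -0.028 m and y of rail_square_end in the frame of flip_stop above -0.05 m and angle between the y axis of rail and the y axis of fence, either way round below 0.15 rad), for 0.1 s.
At the end, for the whole second after the job is handed in: Through the last second: stop down (0.08 rad); rail level on the base, parallel to the fence within 2 deg, its side within 3.5 mm of the fence, its square end within 3 mm of the stop; it is at rest, the fingers bear on it and it presses on fence and stop with over 3 N each (value of joint flip_arm below 0.08 rad and contact force between rail and fence above 3 N and contact force between rail and flip_stop above 3 N and contact force between the fingers and rail above 3 N and angle between the y axis of rail and the y axis of fence, either way round below 0.035 rad and angle between rail's own z axis and vertical below 0.06 rad and z of rail in the frame of fence between 0.009 and 0.016 m and x of rail in the frame of fence between -0.0235 and -0.0165 m and y of rail_square_end in the frame of flip_stop between -0.003 and 0.003 m and linear speed of rail below 0.02 m/s); the arm keeps its last pose, push and grip.
It fails at once if a bystander is moved by more than 3 cm (distance of any of screw_tub, sanding_block from where it was at the start of the episode above 0.03 m).
It also fails if it takes over 72 s, if anything falls off the work surface, if the arm or the gripper's body presses on something with over 40 N, if the wrist force passes 120 N, or if a joint passes its speed limit or range.

### The arm

A 6-joint arm with a two-finger parallel gripper is mounted at the origin on the work surface; the furniture and walls round the work are solid. World frame = base frame: x ahead of the robot, y to its left, z up, the work surface at z = 0. Lengths are in mm, angles in rad, forces in N, time in s.
With the tool pointing down it reaches from about 350 to 800 mm from the base axis. Payload 7.3 kg.
Tool frame: the origin (TCP) lies on the mounting face of the last link; the fingertips stand 173 mm ahead of it and the grasp point (between the pads) lies 155 mm ahead of it (ctrl.tcp_to_grasp is the distance from the TCP to the grasp point, in mm); z points along the fingers, y is the line along which they close (so a half turn about z gives the same grasp; the last joint's range is limited). The gripper opens to 85 mm and grips with 20 to 120 N. Pads are 22 mm wide; open, the fingers measure 114 mm over their backs; the gripper's body (76 mm by 85 mm) begins 54 mm behind the grasp point. The pads swing forward as they close: fully open they stand 13 mm farther back than shut.
Start: joints at [1.15, 0.342, 1.524, -0, 1.275, -0.146], TCP at [142.439, 505.311, 404.722] pointing down, gripper open.
Joint ranges: [-2.53, 2.53], [-0.77, 2.02], [0.04, 2.7], [-1, 4.14], [0.28, 2.66], [-3.11, 3.11]. Speed limits (rad/s): [2.57, 2.57, 3.14, 3.14, 3.14, 3.14].

### API

Orientations are given as a rotation vector (axis times angle).
In Python, from plant import ctrl, read_camera gives the robot as it stands (ctrl), with the cameras as plain functions.
- The arm moves only by the tool pendant, called after "Emit:" by a JSON object that holds its "op" and its "data", one argument or row to a line. Schema: {"type":"object","properties":{"motion":{"type":"array","items":{"type":"object","properties":{"trans":{"type":"array","items":{"type":"number"},"minItems":3,"maxItems":3},"rot":{"type":"array","items":{"type":"number"},"minItems":3,"maxItems":3},"aperture":{"type":"number"}},"additionalProperties":false,"required":["aperture"]},"minItems":1,"maxItems":5},"grip_force":{"type":"number"},"only":{"type":"string"},"quiet":{"type":"boolean"},"lines":{"type":"string"}},"required":["motion"],"additionalProperties":false}. motion is a list of rows, 1 to 5 of them, each an object with the fields trans (a list: dx, dy, dz in shares of 400 mm (1.0 is 400 mm)), rot (a list: a rotation vector rx, ry, rz in shares of 90 degrees (1.0 is 90 degrees)), aperture (the finger opening in mm); a field left out counts as zero (the opening has to be given); each row is the pose to reach, as a shift and turn from the pose commanded when the call began, along the tool's axes at that moment; what a row does not reach only later rows make up. A row lasts 1/10 s, in which the tool goes at most 50 mm and 0.15 rad, less where a joint would pass 70% of its speed; a pose out of reach is approached as far as the arm can. The fingers move at their own pace and stop on an object; grip_force is the grip in N (left out, the last holds). Time passes only in rows, so rows that do not move let the fingers close. The tool returns the time, the measured TCP pose, the force, the opening and the grip force at its end. only (a regular expression) keeps the lines of the reply that match it, lines (a string "A,B") keeps lines A to B, and quiet returns only ok. No shift or turn number may pass 1 either way. Input that does not fit is refused with a message, and nothing moves.
- ctrl.observe(): the state, without advancing time (a new reading comes with each control period).
- read_camera(name): name is "side" or "top"; returns a dict with "img" (420x560x3 uint8, blue, green, red), "fx", "fy", "cx", "cy" (pixels), "R" (3x3) and "t" (3): a world point X has camera coordinates R X + t. Camera axes: x right, y down, z forward; pixel columns grow to the right and rows downward; lengths in mm; the calibration is good to about 2 mm. A picture is of the moment at which its call begins. There is no depth.
- ctrl.finish_job(): hands the job in; it is judged then, once.
The state is a dict: "time_s": time; "joint_pos": joint angles; "qd": joint speeds; "joint_torque": joint torques, N m; "eef_pos": TCP position; "eef_rot": TCP orientation; "wrist_force": force on the tool from outside, world axes, zero at the start; "torque": the same for the moment, N m; "opening": finger opening in mm; "grip_force": force on a finger pad.
Only numpy, scipy, OpenCV 4.12 (cv2) and the standard library are available. Lean on these libraries where they do the work, as an engineer would, in place of code of your own. Each camera call takes 0.05 s, during which the arm holds its last target. There are 200 camera calls.

## Working session

There is one attempt and no reset: what is moved stays moved. The work goes in short steps, Python scripts to look and compute and a tool call to move; the robot and the scene stay as the last step left them, time stands still between calls to the robot, and variables do not carry over. Pictures are saved under pics/ and viewed, at most 10 in all, crops included, and the job is handed in when it is done.

```bash
ls; mkdir -p pics
```

Create h.py:
```python
import numpy as np,cv2
from scipy.spatial.transform import Rotation as Ro
from plant import ctrl, read_camera
def snap(n,f):
    c=read_camera(n); cv2.imwrite('pics/'+f,c['img']); np.savez('pics/'+f+'.npz',**c); return c
def load(f): return np.load('pics/'+f+'.npz')
def ray(c,u,v):
    R=np.array(c['R']);t=np.array(c['t'])
    d=R.T@np.array([(u-c['cx'])/c['fx'],(v-c['cy'])/c['fy'],1]); return -R.T@t,d
def onz(c,u,v,z):
    o,d=ray(c,u,v); return o+d*(z-o[2])/d[2]
def proj(c,X):
    p=np.array(c['R'])@np.array(X,float)+np.array(c['t']); return np.array([c['fx']*p[0]/p[2]+c['cx'],c['fy']*p[1]/p[2]+c['cy']])
def tri(c1,p1,c2,p2):
    o1,d1=ray(c1,*p1);o2,d2=ray(c2,*p2)
    s=np.linalg.lstsq(np.c_[d1,-d2],o2-o1,rcond=None)[0]; a=o1+s[0]*d1;b=o2+s[1]*d2
    return (a+b)/2,np.linalg.norm(a-b)
```

Run:
```python
from h import *
for n in('top','side'):
    c=snap(n,n+'0.png');print(n,c['fx'],c['cx'],c['cy'],np.round(c['R'],3).tolist(),np.round(c['t']),(-np.array(c['R']).T@c['t']).round())
s=ctrl.observe();print(s,ctrl.tcp_to_grasp)
```

```text
pics
plant.py
top 450.14944919309914 276.96671579347753 211.201290624849 [[0.015, -1.0, -0.013], [-0.999, -0.014, -0.043], [0.043, 0.013, -0.999]] [  78.  474. 1170.] [ 422.   69. 1191.]
side 451.99861533216955 276.75643025194404 206.86632478049364 [[-0.978, -0.21, 0.015], [-0.125, 0.522, -0.844], [0.17, -0.827, -0.536]] [ 491.  100. 1417.] [ 252. 1222.  837.]
{'time_s': 0.1, 'joint_pos': array([ 1.14999959e+00,  3.42642927e-01,  1.52495621e+00, -5.29398121e-06,
        1.27541705e+00, -1.46032322e-01]), 'qd': array([-0.00131872, -0.00230431, -0.0021893 ,  0.00143966,  0.00027623,
       -0.00248843]), 'joint_torque': array([ 2.71374811e-03, -4.34449661e+01, -2.46495795e+01,  9.58854457e-05,
        4.61099975e-03,  5.19215476e-06]), 'eef_pos': array([142.38314993, 505.18390513, 404.08842689]), 'eef_rot': array([-4.30186209e-01, -3.11160235e+00,  2.14882675e-03]), 'wrist_force': array([ 0.40290857, -0.23704164,  0.26940084]), 'torque': array([-0.04487508,  0.01206567,  0.0167232 ]), 'grip_force': 0.0, 'opening': 85.560718416648} 154.70000000000002
```

View pics/top0.png

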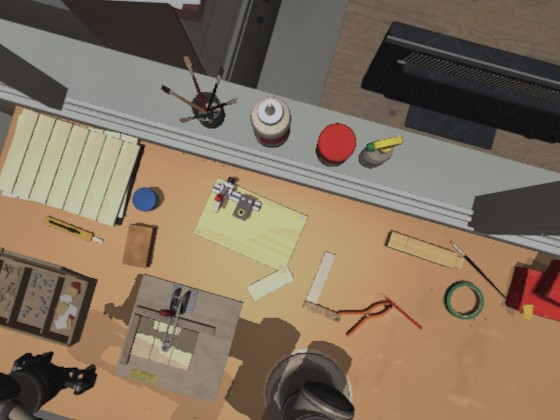

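View pics/side0.png

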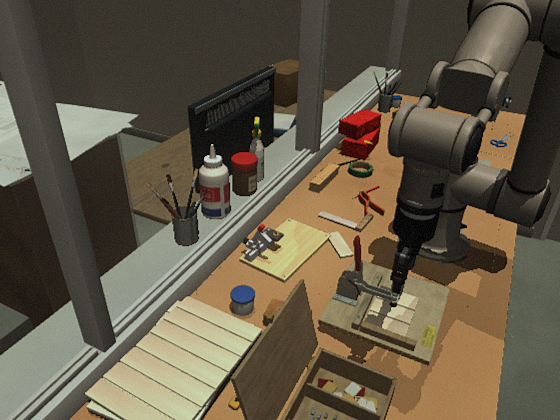

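The top view shows the jig board at about (250,225) with the stop at (225,195). The tub is at (145,199), the cork block at (139,245), and the rail is probably the strip at (425,250). I'll zoom in to check.

Run:
```python
from h import *
t=cv2.imread('pics/top0.png');s=cv2.imread('pics/side0.png')
a=cv2.resize(t[170:290,180:320],None,fx=4,fy=4,interpolation=2)[:, :560]
b=cv2.resize(s[205:285,230:350],None,fx=4.5,fy=4.5,interpolation=2)
cv2.imwrite('pics/c1.png',a);
c=cv2.resize(t[215:280,370:480],None,fx=5,fy=5,interpolation=2); d=cv2.resize(s[150:200,290:350],None,fx=5,fy=5,interpolation=2)
print(a.shape,b.shape,c.shape,d.shape)
cv2.imwrite('pics/c2.png',b)
m=np.zeros((600,560,3),np.uint8);m[:325,:550]=c;m[340:590,:300]=d;cv2.imwrite('pics/c3.png',m)
```

```text
(480, 560, 3) (360, 540, 3) (325, 550, 3) (250, 300, 3)
```

View pics/c1.png

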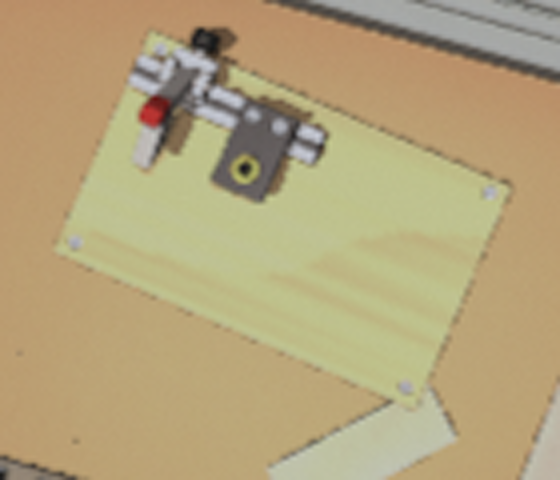

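View pics/c2.png

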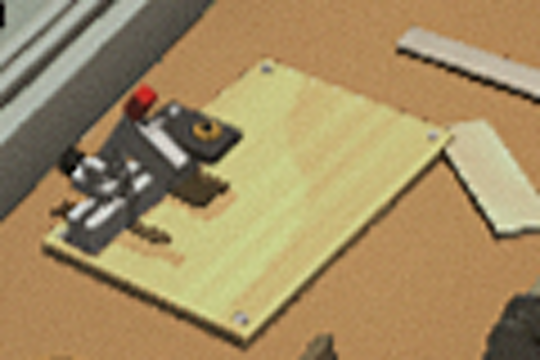

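View pics/c3.png

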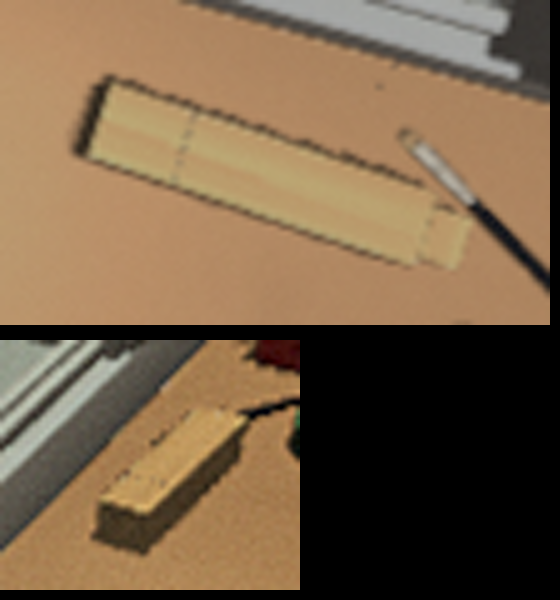

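Create m.py:
```python
from h import *
T=load('top0.png');S=load('side0.png')
t=T['img'];hsv=cv2.cvtColor(t,cv2.COLOR_BGR2HSV)
def big(m,c,x0,y0,x1,y1):
    w=np.zeros_like(m);w[y0:y1,x0:x1]=m[y0:y1,x0:x1]
    n,l,st,ce=cv2.connectedComponentsWithStats(w);i=1+np.argmax(st[1:,4]);return (l==i).astype(np.uint8)*255,ce[i],st[i]
print('hsv ply',hsv[240,240],'bench',hsv[200,330],'rail',hsv[248,420],hsv[258,460],'scrap',hsv[282,270])
# jig corner by picks
for p in[(217.2,177.8),(308,216.3),(283.6,271),(194.2,231.7)]: print('jig',onz(T,*p,12).round(1))
for p in[(392,231),(387.2,246),(452,268),(455,252.3)]: print('rail',onz(T,*p,36).round(1))
print('tenon end',onz(T,464.2,258,24),onz(T,461.5,268.5,24))
def red(c,box):
    h=cv2.cvtColor(c['img'],cv2.COLOR_BGR2HSV);m=((cv2.inRange(h,(0,140,80),(8,255,255))|cv2.inRange(h,(172,140,80),(180,255,255))))
    return big(m,c,*box)
a=red(T,(205,180,235,210));b=red(S,(240,215,285,240));print(a[1],a[2],b[1],b[2],tri(T,a[1],S,b[1]))
print('bush top z66',onz(T,180+245/4-.4,170+168/4-.4,66), 'tri', tri(T,(180+245/4-.4,170+168/4-.4),S,(230+207/4.5-.4,205+129/4.5-.4)))
for u,v in [(137,199-0)]: pass
```

```bash
python3 m.py
```

```text
hsv ply [ 32  71 194] bench [ 14 111 186] rail [ 21  99 188] [ 19 104 186] scrap [ 33  40 193]
jig [558.5 243.4  12. ]
jig [460.5   3.3  12. ]
jig [317.   65.1  12. ]
jig [415.8 300.9  12. ]
rail [ 425.3 -210.2   36. ]
rail [ 386.8 -198.2   36. ]
rail [ 333.6 -362.6   36. ]
rail [ 373.5 -370.3   36. ]
tenon end [ 358.7171609  -398.32024892   24.        ] [ 331.74729828 -391.34194071   24.        ]
[217.94285714 197.22857143] [215 194   7   7  35] [261.65 226.  ] [259 224   6   5  20] (array([498.87089324, 224.47152957, 120.89668374]), np.float64(1.0680893208170217))
bush top z66 [468.11541276 174.36941295  66.        ] tri (array([468.51680569, 174.44325595,  65.93675701]), np.float64(0.8078178464648029))
```

Create m2.py:
```python
from h import *
import sys
T=load('top0.png');t=cv2.cvtColor(T['img'],cv2.COLOR_BGR2HSV)
def edges(m,z,corn):
    cs=max(cv2.findContours(m,cv2.RETR_EXTERNAL,cv2.CHAIN_APPROX_NONE)[0],key=cv2.contourArea).reshape(-1,2).astype(float)
    for i in range(4):
        a,b=np.array(corn[i],float),np.array(corn[(i+1)%4],float);L=np.linalg.norm(b-a);d=(b-a)/L;n=np.array([-d[1],d[0]])
        q=cs-a;k=(abs(q@n)<4)&(q@d>.12*L)&(q@d<.88*L)
        P=np.array([onz(T,*p,z)[:2] for p in cs[k]]).astype(np.float32)
        vx,vy,x,y=cv2.fitLine(P,cv2.DIST_HUBER,0,.01,.01).ravel()
        r=abs((P-[x,y])@[-vy,vx]).mean()
        ang=np.arctan2(vy,vx);print(k.sum(),'pt',x.round(1),y.round(1),'dir',round(float(ang),4),round(float(ang-np.pi/2),4),'res',r.round(2))
m=cv2.inRange(t,(26,50,120),(38,255,255));edges(m,12,[(217.2,177.8),(308,216.3),(283.6,271),(194.2,231.7)])
m=np.zeros_like(m);sub=cv2.inRange(t,(17,60,140),(28,125,255));m[222:280,380:470]=sub[222:280,380:470]
print(cv2.countNonZero(m));edges(m,36,[(392,231),(387.2,246),(452,268),(455,252.3)])
```

```bash
python3 m2.py
```

```text
86 pt 504.9 118.7 dir 1.1815 -0.3893 res 1.75
43 pt 388.1 37.9 dir -0.3898 -1.9606 res 0.94
68 pt 365.3 183.5 dir 1.1735 -0.3973 res 0.59
37 pt 477.8 275.6 dir -0.4116 -1.9824 res 1.16
1145
12 pt 405.8 -204.7 dir -0.3176 -1.8884 res 0.54
49 pt 361.4 -281.5 dir 1.2532 -0.3176 res 0.6
10 pt 352.9 -371.1 dir -0.1161 -1.6869 res 3.74
51 pt 397.6 -289.4 dir 1.2462 -0.3246 res 0.89
```

Create p.py:
```python
from h import *
import sys
# frames: jig J / world W ; usage: p.py J x y ztip yaw(rel. frame)
TH=-0.395;O=np.array([438.3,154.5])
f,x,y,z,yaw=sys.argv[1],*map(float,sys.argv[2:6])
xh=np.array([np.cos(TH),np.sin(TH)]);yh=np.array([-xh[1],xh[0]])
s=ctrl.observe();R=Ro.from_rotvec(s['eef_rot']);p=s['eef_pos']
if f=='J': xy=O+x*xh+y*yh;yaw+=TH
else: xy=np.array([x,y])
ty=np.array([np.cos(yaw),np.sin(yaw),0]);tz=np.array([0,0,-1.]);Rt=Ro.from_matrix(np.c_[np.cross(ty,tz),ty,tz])
d=R.inv().apply(np.r_[xy,z+173]-p);r=(R.inv()*Rt).as_rotvec()
tip=p+R.apply([0,0,173]);q=tip[:2]-O
print('t',s['time_s'],'tip W',tip.round(1),'J',(q@xh).round(1),(q@yh).round(1),'yaw rel jig',np.arctan2(*R.as_matrix()[[1,0],1])-TH)
F=s['wrist_force'];print('F jig',(F[:2]@xh).round(1),(F[:2]@yh).round(1),F[2].round(1),'open',s['opening'],'grip',s['grip_force'],'j',s['joint_pos'].round(2))
print('TOTAL',d.round(1),r.round(4))
```

```bash
python3 p.py J 22 88 165 0
```

Run:
```python
from h import *
T=load('top0.png')
for p in [(247,170),(320,189)]: print(onz(T,*p,60).round(),onz(T,*p,0).round())
for p in [(146,199)]: print('tub',onz(T,*p,54).round())
```

```text
t 0.1 tip W [142.3 505.  231.1] J -408.1 209.6 yaw rel jig 1.6910335955546618
F jig 0.5 -0.1 0.3 open 85.560718416648 grip 0.0 j [ 1.15  0.34  1.52 -0.    1.28 -0.15]
TOTAL [-412.4 -172.4   66.2] [-1.200e-03  1.000e-03  1.691e+00]
[574. 161.  60.] [582. 166.   0.]
[528. -23.  60.] [534. -28.   0.]
tub [497. 417.  54.]
```

The manual's scale: shifts go in shares of 400 mm and turns go in shares of 90 degrees. Converting my numbers, -175 mm is -0.4375, -140 mm is -0.35, 0.7 rad is 0.4456.

Emit:
{"op": "pendant", "data": {
  "motion": [
    {"trans":[-0.0875,-0.0375,0],"rot":[0,0,0.0891],"aperture":0},
    {"trans":[-0.175,-0.075,0],"rot":[0,0,0.1783],"aperture":0},
    {"trans":[-0.2625,-0.1125,0],"rot":[0,0,0.2674],"aperture":0},
    {"trans":[-0.35,-0.15,0],"rot":[0,0,0.3565],"aperture":0},
    {"trans":[-0.4375,-0.1875,0],"rot":[0,0,0.4456],"aperture":0}
  ],
  "grip_force": 40
}}

```text
time_s: 0.6
eef_pos: [291.4, 384.5, 404.5]
eef_rot: [-1.479, -2.772, 0.001]
wrist_force: [0.1, 0.4, -0.2]
opening: 11.8
grip_force: 0.0
```

```bash
python3 p.py J 22 88 165 0
```

```text
t 0.6 tip W [291.3 384.5 231.5] J -224.1 155.7 yaw rel jig 0.9854908058054849
F jig -0.0 0.5 -0.2 open 11.81084252329759 grip 0.0 j [0.76 0.26 1.64 0.   1.24 0.17]
TOTAL [-242.6   79.5   66.4] [-4.000e-04  3.000e-04  9.855e-01]
```

To row units: -175 mm is -0.4375, -140 mm is -0.35, 0.7 rad is 0.4456.

Emit:
{"op": "pendant", "data": {
  "motion": [
    {"trans":[-0.0875,0.0275,0],"rot":[0,0,0.0891],"aperture":0},
    {"trans":[-0.175,0.055,0],"rot":[0,0,0.1783],"aperture":0},
    {"trans":[-0.2625,0.0825,0.025],"rot":[0,0,0.2674],"aperture":0},
    {"trans":[-0.35,0.1125,0.05],"rot":[0,0,0.3565],"aperture":0},
    {"trans":[-0.4375,0.1425,0.075],"rot":[0,0,0.4456],"aperture":0}
  ]
}}

```text
time_s: 1.1
eef_pos: [436.9, 271.7, 374.1]
eef_rot: [-2.34, -2.096, 0.001]
wrist_force: [0.6, 0.5, 0.3]
opening: 0.2
grip_force: 0.0
```

```bash
python3 p.py J 22 88 165 0
```

```text
t 1.1 tip W [436.8 271.7 201.1] J -46.5 107.6 yaw rel jig 0.2851973359391687
F jig 0.3 0.7 0.3 open 0.21907348474770366 grip 0.0 j [0.41 0.35 1.6  0.   1.19 0.52]
TOTAL [-38.1  60.1  36.1] [-4.000e-04  1.000e-04  2.852e-01]
```

To row units: 60 mm is 0.15, -38 mm is -0.095, 0.285 rad is 0.1814.

Emit:
{"op": "pendant", "data": {
  "motion": [
    {"trans":[-0.0475,0.075,0.025],"rot":[0,0,0.0891],"aperture":0},
    {"trans":[-0.095,0.15,0.05],"rot":[0,0,0.1814],"aperture":0},
    {"trans":[-0.095,0.15,0.09],"rot":[0,0,0.1814],"aperture":0},
    {"trans":[-0.095,0.15,0.09],"rot":[0,0,0.1814],"aperture":0}
  ]
}}

```text
time_s: 1.5
eef_pos: [491.7, 227.8, 336.2]
eef_rot: [-2.609, -1.747, 0.008]
wrist_force: [-0.9, 0.1, 0.2]
opening: -0.2
grip_force: 0.0
```

```bash
python3 p.py J 22 88 120 0
```

Run:
```python
from h import *
c=snap('top','top1.png');d=snap('side','side1.png')
m=np.hstack([cv2.resize(c['img'][160:280,170:310],(400,343)),cv2.resize(d['img'][150:290,215:355],(400,400))[:343]]);cv2.imwrite('pics/v1.png',m)
```

```text
t 1.5 tip W [490.8 227.5 163.2] J 20.3 87.6 yaw rel jig 0.004254742443201842
F jig -0.8 -0.2 0.2 open -0.18426423563264535 grip 0.0 j [0.29 0.44 1.58 0.   1.13 0.68]
TOTAL [-0.   1.1 43.2] [-0.0042  0.0033  0.0043]
```

View pics/v1.png

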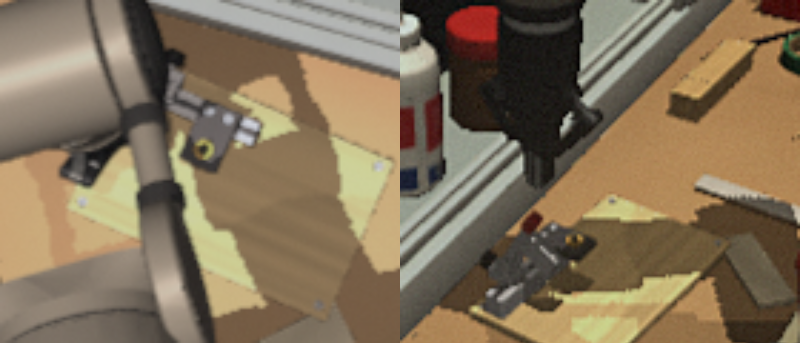

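The side view shows the closed fingertips at (540,180), right above the red tab at (533,220). I'll press down along the arc.

To row units: 63 mm is 0.1575, 55 mm is 0.1375.

Emit:
{"op": "pendant", "data": {
  "motion": [
    {"trans":[0,0,0.0375],"aperture":0},
    {"trans":[0,0,0.075],"aperture":0},
    {"trans":[0,-0.0075,0.1125],"aperture":0},
    {"trans":[0,-0.02,0.1375],"aperture":0},
    {"trans":[0,-0.0325,0.1575],"aperture":0}
  ]
}}

```text
time_s: 2.1
eef_pos: [473.6, 237.3, 279.0]
eef_rot: [-2.598, -1.744, 0.013]
wrist_force: [-38.5, 18.5, 36.7]
opening: -0.2
grip_force: 28.0
```

```bash
python3 p.py J 0 88 75 0
```

```text
t 2.1 tip W [471.3 238.3 106. ] J -1.8 90.0 yaw rel jig 0.006744567285071945
F jig -42.6 2.3 36.7 open -0.16230345435487092 grip 28.030844684690237 j [0.32 0.49 1.68 0.01 0.99 0.7 ]
TOTAL [-2.  -0.3 31. ] [-0.0148 -0.0002  0.0067]
```

To row units: -65 mm is -0.1625, -40 mm is -0.1.

Emit:
{"op": "pendant", "data": {
  "motion": [
    {"trans":[0,0,-0.0375],"aperture":0},
    {"trans":[0,0,-0.075],"aperture":0},
    {"trans":[0,-0.0375,-0.075],"aperture":0},
    {"trans":[0,-0.1,-0.075],"aperture":0},
    {"trans":[0,-0.1625,-0.05],"aperture":0}
  ]
}}

```text
time_s: 2.6
eef_pos: [417.9, 259.2, 296.5]
eef_rot: [2.608, 1.751, 0.004]
wrist_force: [-0.3, -0.8, -0.4]
opening: -0.2
grip_force: 0.0
```

```bash
python3 p.py J 0 88 75 0
```

Run:
```python
from h import *
c=snap('top','top2.png');d=snap('side','side2.png')
m=np.hstack([cv2.resize(c['img'][160:280,170:310],(400,343)),cv2.resize(d['img'][180:270,225:330],(400,343))]);cv2.imwrite('pics/v2.png',m)
```

```text
t 2.6 tip W [418.3 259.4 123.5] J -58.8 89.1 yaw rel jig 0.0064221559784790605
F jig 0.0 -0.8 -0.4 open -0.1562008845622316 grip 0.0 j [0.4  0.4  1.77 0.   0.97 0.79]
TOTAL [-1.3 59.  48.6] [ 0.0015 -0.002   0.0064]
```

View pics/v2.png

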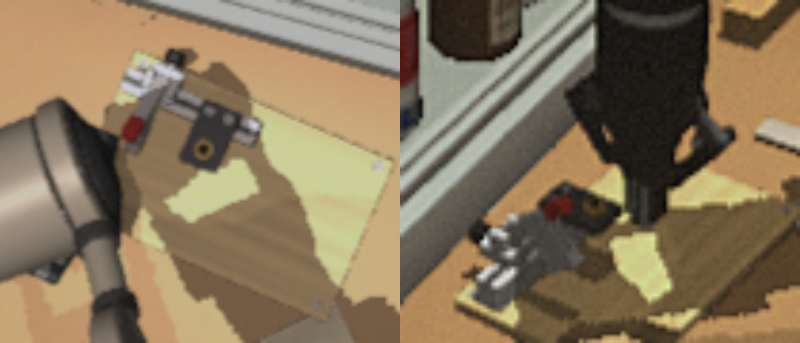

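The tab has swung part-way down: it is dark red at (132,127) in the left panel and (555,207) in the right. I'll triangulate it.

Create tab.py:
```python
from h import *
import sys
TH=-0.395;O=np.array([438.3,154.5]);xh=np.array([np.cos(TH),np.sin(TH)]);yh=np.array([-xh[1],xh[0]])
def red(c,x0,y0,x1,y1):
    h=cv2.cvtColor(np.array(c['img']),cv2.COLOR_BGR2HSV);m=cv2.inRange(h,(0,130,40),(8,255,255))|cv2.inRange(h,(170,130,40),(180,255,255))
    w=m[y0:y1,x0:x1];n,l,st,ce=cv2.connectedComponentsWithStats(w);i=1+np.argmax(st[1:,4]);print(st[i]);return ce[i]+[x0,y0]
for a,b in [('top0.png','side0.png'),(sys.argv[1],sys.argv[2])]:
    c,d=load(a),load(b);u=red(c,195,180,240,225);v=red(d,235,210,290,260);X,e=tri(c,u,d,v)
    q=X[:2]-O;print(u,v,X.round(1),'err',round(e,2),'J',(q@xh).round(1),(q@yh).round(1),'ang',np.arctan2(X[2]-62,58-q@xh),np.hypot(X[2]-62,58-q@xh))
```

```bash
python3 tab.py top2.png side2.png
```

```text
[20 14  7  8 37]
[23 14  7  8 34]
[218.02702703 197.32432432] [260.82352941 227.29411765] [500.  225.1 116.6] err 1.06 J 29.8 88.9 ang 1.0940499816124205 61.473192708060495
[18 21  7  9 45]
[27 21  9  7 38]
[215.86666667 204.66666667] [266.15789474 234.02631579] [483.1 232.2 101.4] err 1.01 J 11.5 88.9 ang 0.7032163375175652 60.962545288078964
```

To row units: 73 mm is 0.1825, 48 mm is 0.12.

Emit:
{"op": "pendant", "data": {
  "motion": [
    {"trans":[0,0.05,-0.0425],"aperture":0},
    {"trans":[0,0.12,-0.0425],"aperture":0},
    {"trans":[0,0.1825,-0.0425],"aperture":0},
    {"trans":[0,0.1825,-0.02],"aperture":0},
    {"trans":[0,0.1825,0.0125],"aperture":0}
  ]
}}

```text
time_s: 3.2
eef_pos: [487.0, 230.7, 290.6]
eef_rot: [2.609, 1.749, 0.002]
wrist_force: [-0.3, 0.7, 0.0]
opening: 0.3
grip_force: 0.0
```

```bash
python3 p.py J 14 88 75 0
```

```text
t 3.2 tip W [487.2 230.8 117.6] J 15.8 89.3 yaw rel jig 0.005467036378127066
F jig -0.5 0.6 0.0 open 0.2865849333374185 grip 0.0 j [0.3  0.48 1.64 0.   1.01 0.69]
TOTAL [-1.1 -1.7 42.6] [ 0.0007 -0.0009  0.0055]
```

To row units: 24 mm is 0.06, 18 mm is 0.045.

Emit:
{"op": "pendant", "data": {
  "motion": [
    {"trans":[0,0,0.015],"aperture":0},
    {"trans":[0,0,0.03],"aperture":0},
    {"trans":[0,0,0.045],"aperture":0},
    {"trans":[0,0,0.06],"aperture":0}
  ]
}}

```text
time_s: 3.6
eef_pos: [486.9, 230.9, 266.6]
eef_rot: [2.609, 1.751, 0.001]
wrist_force: [-0.6, 0.7, 1.0]
opening: -0.0
grip_force: 0.4
```

```bash
python3 p.py J 14 88 75 0
```

```text
t 3.6 tip W [487.  231.   93.6] J 15.5 89.3 yaw rel jig 0.006368905863832652
F jig -0.8 0.4 1.0 open -0.020093814284170935 grip 0.43130605481565 j [0.3  0.52 1.67 0.   0.96 0.69]
TOTAL [-1.2 -1.4 18.6] [ 0.0004 -0.0005  0.0064]
```

Moving down smoothly at about 1 N. I'll continue.

To row units: 14 mm is 0.035, 10 mm is 0.025.

Emit:
{"op": "pendant", "data": {
  "motion": [
    {"trans":[0,-0.0025,0.0125],"aperture":0},
    {"trans":[0,-0.005,0.025],"aperture":0},
    {"trans":[0,-0.0075,0.035],"aperture":0}
  ]
}}

```text
time_s: 3.9
eef_pos: [484.1, 231.9, 252.3]
eef_rot: [-2.609, -1.75, 0.0]
wrist_force: [-0.6, 0.2, 0.8]
opening: -0.0
grip_force: 0.5
```

```bash
python3 p.py J 14 88 75 0
```

```text
t 3.9 tip W [484.1 231.9  79.3] J 12.5 89.1 yaw rel jig 0.006006046894903083
F jig -0.6 -0.1 0.8 open -0.03519656217554883 grip 0.4513715364737436 j [0.3  0.53 1.69 0.   0.92 0.69]
TOTAL [-1.1  1.5  4.3] [-0.0002 -0.      0.006 ]
```

Emit:
{"op": "pendant", "data": {
  "motion": [
    {"trans":[0,-0.0025,0.005],"aperture":0},
    {"trans":[0,-0.005,0.01],"aperture":0},
    {"trans":[0,-0.0075,0.015],"aperture":0}
  ]
}}

```text
time_s: 4.2
eef_pos: [481.5, 233.0, 246.7]
eef_rot: [2.609, 1.75, 0.001]
wrist_force: [-0.2, -0.1, 0.8]
opening: -0.0
grip_force: 0.4
```

Emit:
{"op": "pendant", "data": {
  "motion": [
    {"trans":[0,0,0.0025],"aperture":0},
    {"trans":[0,0,0.005],"aperture":0}
  ]
}}

```text
time_s: 4.4
eef_pos: [481.4, 233.0, 244.7]
eef_rot: [-2.609, -1.75, 0.0]
wrist_force: [0.3, 0.5, 0.7]
opening: -0.0
grip_force: 0.4
```

```bash
python3 p.py J 14 88 75 0
```

```text
t 4.4 tip W [481.4 233.   71.7] J 9.5 89.1 yaw rel jig 0.006042000118763158
F jig 0.1 0.6 0.7 open -0.037865987200422946 grip 0.4228063300251961 j [0.31 0.54 1.7  0.   0.9  0.7 ]
TOTAL [-1.1  4.4 -3.3] [-0.0002 -0.0001  0.006 ]
```

To row units: 3 mm is 0.0075, 2 mm is 0.005.

Emit:
{"op": "pendant", "data": {
  "motion": [
    {"trans":[0,0,0.0025],"aperture":0},
    {"trans":[0,0,0.005],"aperture":0},
    {"trans":[0,0,0.0075],"aperture":0}
  ]
}}

```text
time_s: 4.7
eef_pos: [481.5, 233.0, 242.6]
eef_rot: [-2.609, -1.75, -0.001]
wrist_force: [-5.0, -1.2, 15.2]
opening: -0.0
grip_force: 7.8
```

Emit:
{"op": "pendant", "data": {
  "motion": [
    {"trans":[0,0,0.0018],"aperture":0},
    {"trans":[0,0,0.0035],"aperture":0}
  ]
}}

```text
time_s: 4.9
eef_pos: [481.4, 233.0, 242.4]
eef_rot: [2.609, 1.75, 0.002]
wrist_force: [-7.1, -2.3, 23.8]
opening: 0.3
grip_force: 11.8
```

Emit:
{"op": "pendant", "data": {
  "motion": [
    {"trans":[0,0,0.0018],"aperture":0},
    {"trans":[0,0,0.0035],"aperture":0}
  ]
}}

```text
time_s: 5.1
eef_pos: [481.3, 233.1, 242.1]
eef_rot: [2.608, 1.75, 0.003]
wrist_force: [-9.4, -3.2, 33.1]
opening: 0.3
grip_force: 16.7
```

To row units: -120 mm is -0.3, -100 mm is -0.25.

Emit:
{"op": "pendant", "data": {
  "motion": [
    {"trans":[0,0,-0.05],"aperture":0},
    {"trans":[0,0,-0.15],"aperture":0},
    {"trans":[0,0,-0.25],"aperture":20},
    {"trans":[-0.1,0,-0.3],"aperture":50},
    {"trans":[-0.2125,0,-0.3],"aperture":75}
  ]
}}

```text
time_s: 5.6
eef_pos: [449.7, 154.3, 361.8]
eef_rot: [2.604, 1.752, 0.01]
wrist_force: [0.8, -1.1, -0.5]
opening: 43.2
grip_force: 0.0
```

```bash
python3 p.py W 367 -322.6 110 -0.32
```

```text
t 5.6 tip W [450.9 154.5 188.8] J 11.6 4.8 yaw rel jig 0.008514415126881891
F jig 1.1 -0.7 -0.5 open 43.22389074224172 grip 0.0 j [ 0.17  0.29  1.72 -0.    1.12  0.56]
TOTAL [-473.1  102.7   77.7] [ 0.0063 -0.0036 -0.0665]
```

To row units: -225 mm is -0.5625, -180 mm is -0.45, -0.06 rad is -0.0382.

Emit:
{"op": "pendant", "data": {
  "motion": [
    {"trans":[-0.1125,0.025,0],"aperture":85},
    {"trans":[-0.225,0.05,0],"aperture":85},
    {"trans":[-0.3375,0.075,0],"aperture":85},
    {"trans":[-0.45,0.1,0],"rot":[0,0,-0.0191],"aperture":85},
    {"trans":[-0.5625,0.125,0],"rot":[0,0,-0.0382],"aperture":85}
  ]
}}

```text
time_s: 6.1
eef_pos: [409.5, -74.5, 359.1]
eef_rot: [2.553, 1.829, 0.001]
wrist_force: [0.9, 0.0, 0.4]
opening: 85.1
grip_force: 0.0
```

Emit:
{"op": "pendant", "data": {
  "motion": [
    {"trans":[-0.1,0.0225,0],"aperture":85},
    {"trans":[-0.2,0.045,0.0375],"aperture":85},
    {"trans":[-0.3,0.0675,0.075],"aperture":85},
    {"trans":[-0.4,0.09,0.1],"aperture":85},
    {"trans":[-0.5,0.1075,0.125],"aperture":85}
  ]
}}

```text
time_s: 6.6
eef_pos: [385.8, -277.8, 308.3]
eef_rot: [2.555, 1.827, 0.0]
wrist_force: [0.3, 0.5, -0.2]
opening: 84.8
grip_force: 0.0
```

```bash
python3 p.py W 367 -322.6 110 -0.32;  python3 - <<'E'
from h import *
c=snap('top','top3.png');d=snap('side','side3.png')
E
python3 tab.py top3.png side3.png
```

```text
t 6.6 tip W [ 385.8 -277.8  135.3] J 117.9 -419.2 yaw rel jig 0.06573141979390607
F jig 0.1 0.6 -0.2 open 84.83864929686874 grip 0.0 j [-0.79  0.36  1.8   0.    0.99 -0.46]
TOTAL [-48.5  -3.3  25.3] [ 0.0002 -0.     -0.0093]
[20 14  7  8 37]
[23 14  7  8 34]
[218.02702703 197.32432432] [260.82352941 227.29411765] [500.  225.1 116.6] err 1.06 J 29.8 88.9 ang 1.0940499816124205 61.473192708060495
[18 27  7  8 42]
[31 33  9  8 43]
[216.02380952 210.5952381 ] [270.30232558 246.39534884] [470.2 237.   64.3] err 0.7 J -2.3 88.4 ang 0.03810415961885071 60.37420137578023
```

To row units: 115 mm is 0.2875, -48.5 mm is -0.1213, -0.01 rad is -0.0064.

Emit:
{"op": "pendant", "data": {
  "motion": [
    {"trans":[-0.0625,-0.005,0.025],"rot":[0,0,-0.0064],"aperture":85},
    {"trans":[-0.1213,-0.0083,0.0625],"rot":[0,0,-0.0064],"aperture":85},
    {"trans":[-0.1213,-0.0083,0.15],"rot":[0,0,-0.0064],"aperture":85},
    {"trans":[-0.1213,-0.0083,0.2375],"rot":[0,0,-0.0064],"aperture":85},
    {"trans":[-0.1213,-0.0083,0.2875],"rot":[0,0,-0.0064],"aperture":85}
  ]
}}

```text
time_s: 7.2
eef_pos: [367.0, -319.7, 191.9]
eef_rot: [-2.544, -1.838, -0.0]
wrist_force: [0.7, -0.2, -1.0]
opening: 84.8
grip_force: 0.0
```

```bash
python3 p.py W 367 -322.6 6 -0.32
```

```text
t 7.2 tip W [ 366.7 -319.3   18.9] J 116.3 -464.8 yaw rel jig 0.07576752182629898
F jig 0.7 0.1 -1.0 open 84.83158755682996 grip 0.0 j [-0.87  0.56  1.87  0.    0.71 -0.56]
TOTAL [-2.8  0.9 12.9] [-0.0025 -0.0018  0.0008]
```

To row units: 13 mm is 0.0325, 7 mm is 0.0175.

Emit:
{"op": "pendant", "data": {
  "motion": [
    {"trans":[-0.0075,0,0.0175],"aperture":80},
    {"trans":[-0.0075,0,0.0325],"aperture":60},
    {"trans":[-0.0075,0,0.0325],"aperture":35},
    {"trans":[-0.0075,0,0.0325],"aperture":30},
    {"trans":[-0.0075,0,0.0325],"aperture":30}
  ],
  "grip_force": 60
}}

```text
time_s: 7.7
eef_pos: [366.8, -323.9, 182.0]
eef_rot: [2.544, 1.839, 0.0]
wrist_force: [0.4, 0.7, 2.6]
opening: 38.9
grip_force: 61.4
```

Emit:
{"op": "pendant", "data": {
  "motion": [
    {"aperture":30},
    {"aperture":30},
    {"aperture":30}
  ]
}}

```text
time_s: 8.0
eef_pos: [366.8, -323.9, 182.0]
eef_rot: [2.544, 1.839, 0.001]
wrist_force: [-0.8, 1.2, 6.9]
opening: 39.0
grip_force: 61.8
```

```bash
python3 p.py W 367 -322.6 6 -0.32
```

Run:
```python
from h import *
c=snap('top','top4.png');d=snap('side','side4.png')
m=np.hstack([cv2.resize(c['img'][205:295,365:485],(400,300)),cv2.resize(d['img'][130:220,280:400],(400,300))]);cv2.imwrite('pics/v4.png',m)
```

```text
t 8.0 tip W [ 367.1 -324.1    9. ] J 118.5 -469.2 yaw rel jig 0.07609357455853322
F jig -1.2 0.8 6.9 open 38.99086925315461 grip 61.83783173561096 j [-0.88  0.58  1.87  0.    0.68 -0.56]
TOTAL [ 1.3 -0.3  3. ] [0.0018 0.0009 0.0011]
```

View pics/v4.png

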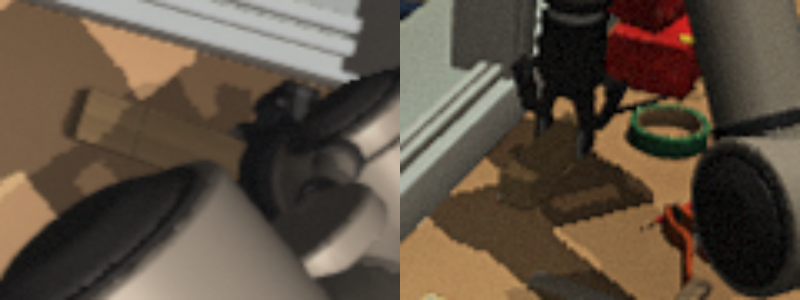

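The rail is gripped at 39 mm opening and 62 N. Next I'll lift it and carry it to the front-right of the jig.

To row units: -75 mm is -0.1875, -55 mm is -0.1375.

Emit:
{"op": "pendant", "data": {
  "motion": [
    {"trans":[0,0,-0.0125],"aperture":30},
    {"trans":[0,0,-0.0625],"aperture":30},
    {"trans":[0,0,-0.1375],"aperture":30},
    {"trans":[0.05,0,-0.1875],"aperture":30},
    {"trans":[0.1375,0,-0.1875],"aperture":30}
  ],
  "grip_force": 80
}}

```text
time_s: 8.6
eef_pos: [384.3, -272.8, 258.7]
eef_rot: [2.543, 1.833, 0.001]
wrist_force: [1.3, 0.2, -2.1]
opening: 38.3
grip_force: 81.2
```

```bash
python3 p.py J -35 -70 100 0
```

```text
t 8.6 tip W [ 385.1 -273.7   85.7] J 115.7 -415.7 yaw rel jig 0.07329593540962853
F jig 1.1 0.6 -2.1 open 38.30715909719519 grip 81.22548580169678 j [-0.78  0.43  1.86 -0.    0.84 -0.46]
TOTAL [ 355.2 -123.8  -16.2] [0.006  0.003  0.0733]
```

To row units: 200 mm is 0.5, 160 mm is 0.4, 0.05 rad is 0.0318.

Emit:
{"op": "pendant", "data": {
  "motion": [
    {"trans":[0.1,-0.035,0],"rot":[0,0,0.0064],"aperture":30},
    {"trans":[0.2,-0.07,0],"rot":[0,0,0.0127],"aperture":30},
    {"trans":[0.3,-0.105,0],"rot":[0,0,0.0191],"aperture":30},
    {"trans":[0.4,-0.14,0],"rot":[0,0,0.0255],"aperture":30},
    {"trans":[0.5,-0.175,0],"rot":[0,0,0.0318],"aperture":30}
  ]
}}

```text
time_s: 9.1
eef_pos: [379.5, -58.0, 256.1]
eef_rot: [2.592, 1.775, 0.0]
wrist_force: [1.1, 0.4, -3.5]
opening: 38.8
grip_force: 81.0
```

Emit:
{"op": "pendant", "data": {
  "motion": [
    {"trans":[0.1,-0.035,0],"rot":[0,0,0.0064],"aperture":30},
    {"trans":[0.1875,-0.07,0],"rot":[0,0,0.0127],"aperture":30},
    {"trans":[0.2625,-0.105,0],"rot":[0,0,0.0127],"aperture":30},
    {"trans":[0.325,-0.125,0],"rot":[0,0,0.0127],"aperture":30},
    {"trans":[0.325,-0.125,0],"rot":[0,0,0.0127],"aperture":30}
  ]
}}

```text
time_s: 9.6
eef_pos: [379.8, 82.0, 256.1]
eef_rot: [-2.605, -1.755, -0.001]
wrist_force: [0.6, -0.6, -2.8]
opening: 39.0
grip_force: 81.1
```

```bash
python3 p.py J -35 -70 24 0;  python3 - <<'E'
from h import *
c=snap('top','top5.png');d=snap('side','side5.png')
m=np.hstack([cv2.resize(c['img'][165:300,180:330],(440,396)),cv2.resize(d['img'][160:290,225:365],(360,334)).copy()[:396] if 0 else cv2.resize(d['img'][155:295,225:353],(360,396))]);cv2.imwrite('pics/v5.png',m)
E
```

```text
t 9.6 tip W [379.9  82.1  83.1] J -26.1 -89.4 yaw rel jig 0.00971100765713756
F jig 0.8 -0.3 -2.8 open 39.01320640901059 grip 81.07697367668152 j [0.01 0.31 2.08 0.   0.75 0.4 ]
TOTAL [19.5 -8.8 59.1] [-0.0001 -0.0005  0.0097]
```

View pics/v5.png

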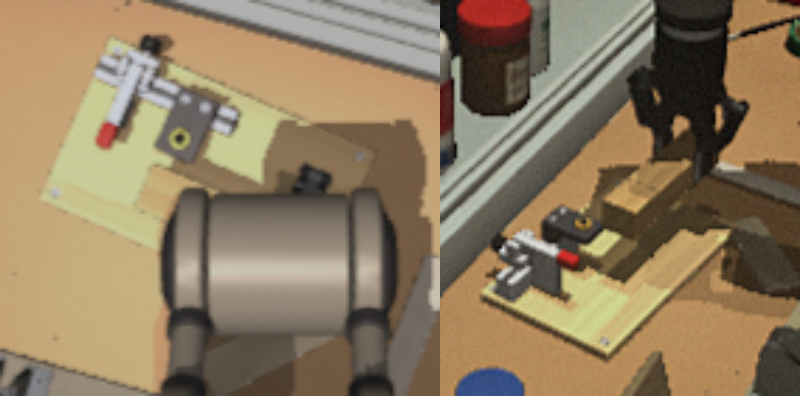

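The left panel shows the arm fully down, with the tab at (105,135). The right panel shows the rail level in the grip, with its square-end top corners at (605,200) and (640,215). I'll check where that end is.

Run:
```python
from h import *
TH=-0.395;O=np.array([438.3,154.5]);xh=np.array([np.cos(TH),np.sin(TH)]);yh=np.array([-xh[1],xh[0]])
d=load('side5.png');c=load('top5.png')
for p in [(605,200),(640,215)]:
    X=onz(d,(p[0]-440)/2.8125+225,155+p[1]/2.829,110);q=X[:2]-O;print(X.round(1),'J',(q@xh).round(1),(q@yh).round(1))
```

```text
[442.1 193.6 110. ] J -11.5 37.5
[403.5 210.8 110. ] J -53.8 38.6
```

Emit:
{"op": "pendant", "data": {
  "motion": [
    {"trans":[0.025,-0.01,0.0375],"rot":[0,0,0.0064],"aperture":30},
    {"trans":[0.0475,-0.0225,0.075],"rot":[0,0,0.0064],"aperture":30},
    {"trans":[0.0475,-0.0225,0.105],"rot":[0,0,0.0064],"aperture":30},
    {"trans":[0.0475,-0.0225,0.105],"rot":[0,0,0.0064],"aperture":30}
  ]
}}

```text
time_s: 10.1
eef_pos: [378.7, 99.9, 212.9]
eef_rot: [-2.617, -1.735, 0.004]
wrist_force: [0.6, 1.0, -2.2]
opening: 38.4
grip_force: 81.0
```

```bash
python3 p.py J -35 -70 24 0
```

```text
t 10.1 tip W [378.2  99.9  39.9] J -34.5 -73.6 yaw rel jig -0.004992843066816521
F jig 0.2 1.1 -2.2 open 38.441947628223055 grip 81.01251482963562 j [ 0.06  0.41  2.11 -0.    0.63  0.46]
TOTAL [ 3.3 -1.  15.9] [-0.0028  0.0015 -0.005 ]
```

The manual's scale: shifts go in shares of 400 mm and turns go in shares of 90 degrees. Converting my numbers, 16 mm is 0.04, 12 mm is 0.03.

Emit:
{"op": "pendant", "data": {
  "motion": [
    {"trans":[0,0,0.015],"aperture":30},
    {"trans":[0,0,0.03],"aperture":30},
    {"trans":[0,0,0.04],"aperture":30},
    {"trans":[0,0,0.04],"aperture":30}
  ]
}}

```text
time_s: 10.5
eef_pos: [379.1, 100.5, 197.6]
eef_rot: [-2.618, -1.736, 0.001]
wrist_force: [0.2, -0.6, -2.9]
opening: 38.5
grip_force: 81.0
```

Emit:
{"op": "pendant", "data": {
  "motion": [
    {"trans":[0,0,0.0025],"aperture":30},
    {"trans":[0,0,0.005],"aperture":30},
    {"trans":[0,0,0.005],"aperture":30}
  ]
}}

```text
time_s: 10.8
eef_pos: [379.2, 100.7, 195.9]
eef_rot: [2.618, 1.737, 0.0]
wrist_force: [0.4, -0.2, -2.8]
opening: 38.5
grip_force: 81.0
```

```bash
python3 p.py J -35 -70 21 0
```

```text
t 10.8 tip W [379.2 100.7  22.9] J -33.8 -72.4 yaw rel jig -0.003925555055091068
F jig 0.5 -0.0 -2.8 open 38.49126533391374 grip 81.04378938674927 j [0.06 0.44 2.12 0.   0.57 0.46]
TOTAL [ 2.4 -1.1  1.9] [ 0.0002 -0.0002 -0.0039]
```

To row units: 1.4 mm is 0.0035, 0.7 mm is 0.0018.

Emit:
{"op": "pendant", "data": {
  "motion": [
    {"trans":[0,0,0.0018],"aperture":30},
    {"trans":[0,0,0.0035],"aperture":30},
    {"trans":[0,0,0.0035],"aperture":30}
  ]
}}

```text
time_s: 11.1
eef_pos: [379.1, 100.7, 194.5]
eef_rot: [-2.617, -1.737, -0.0]
wrist_force: [-0.0, 0.9, -3.1]
opening: 38.7
grip_force: 81.0
```

Emit:
{"op": "pendant", "data": {
  "motion": [
    {"trans":[0,0,0.0018],"rot":[0,0,0.0025],"aperture":30},
    {"trans":[0,0,0.0035],"rot":[0,0,0.0025],"aperture":30},
    {"trans":[0,0,0.0035],"rot":[0,0,0.0025],"aperture":30}
  ]
}}

```text
time_s: 11.4
eef_pos: [379.1, 100.7, 194.0]
eef_rot: [2.621, 1.732, 0.001]
wrist_force: [-3.3, -1.3, 14.0]
opening: 39.0
grip_force: 83.3
```

```bash
python3 p.py J -35 -70 21 0
```

```text
t 11.4 tip W [379.3 100.7  21. ] J -33.8 -72.3 yaw rel jig -0.007821026862751657
F jig -2.5 -2.4 14.0 open 38.9654014677446 grip 83.27277302742004 j [0.06 0.45 2.12 0.   0.57 0.47]
TOTAL [ 2.4 -1.1  0. ] [ 0.0008 -0.0004 -0.0078]
```

To row units: 46 mm is 0.115, 38 mm is 0.095, -0.006 rad is -0.0038.

Emit:
{"op": "pendant", "data": {
  "motion": [
    {"trans":[0,0,-0.002],"rot":[0,0,-0.0038],"aperture":30},
    {"trans":[0,0.03,-0.002],"rot":[0,0,-0.0038],"aperture":30},
    {"trans":[0,0.065,-0.002],"rot":[0,0,-0.0038],"aperture":30},
    {"trans":[0,0.095,-0.002],"rot":[0,0,-0.0038],"aperture":30},
    {"trans":[0,0.115,-0.002],"rot":[0,0,-0.0038],"aperture":30}
  ]
}}

```text
time_s: 11.9
eef_pos: [422.9, 82.1, 194.0]
eef_rot: [2.616, 1.739, 0.001]
wrist_force: [-2.8, 1.3, 8.6]
opening: 38.2
grip_force: 82.5
```

Emit:
{"op": "pendant", "data": {
  "motion": [
    {"aperture":30},
    {"trans":[0,0.005,0],"aperture":30},
    {"trans":[0,0.005,0],"aperture":30}
  ]
}}

```text
time_s: 12.2
eef_pos: [423.6, 81.8, 194.0]
eef_rot: [2.616, 1.739, 0.001]
wrist_force: [0.1, -0.2, 4.2]
opening: 38.9
grip_force: 81.9
```

```bash
python3 p.py J 20 -72 21 0
```

```text
t 12.2 tip W [423.8  81.9  21. ] J 14.6 -72.6 yaw rel jig -0.0022895216593559198
F jig 0.2 -0.1 4.2 open 38.88111031704576 grip 81.90614461898804 j [0.01 0.49 2.02 0.   0.63 0.41]
TOTAL [0.7 5.6 0. ] [ 0.0008 -0.0005 -0.0023]
```

Nearly at the fence. I'll creep +x until there is contact.

To row units: 4 mm is 0.01, 2 mm is 0.005.

Emit:
{"op": "pendant", "data": {
  "motion": [
    {"trans":[0,0.005,0],"aperture":30},
    {"trans":[0,0.01,0],"aperture":30},
    {"trans":[0,0.01,0],"aperture":30}
  ]
}}

```text
time_s: 12.5
eef_pos: [426.7, 80.4, 194.1]
eef_rot: [-2.615, -1.74, 0.001]
wrist_force: [-2.0, 0.8, 7.6]
opening: 38.5
grip_force: 82.3
```

Emit:
{"op": "pendant", "data": {
  "motion": [
    {"trans":[0,0.0025,0],"aperture":30},
    {"trans":[0,0.0038,0],"aperture":30},
    {"trans":[0,0.0038,0],"aperture":30}
  ]
}}

```text
time_s: 12.8
eef_pos: [427.8, 79.9, 194.0]
eef_rot: [-2.615, -1.74, 0.002]
wrist_force: [-2.6, 1.9, 8.8]
opening: 38.6
grip_force: 82.6
```

```bash
python3 p.py J 20 -72 21 0
```

```text
t 12.8 tip W [427.6  80.   21. ] J 18.8 -72.9 yaw rel jig -0.001596355234147806
F jig -3.1 0.7 8.8 open 38.55629196660027 grip 82.62744784355164 j [0.01 0.5  2.01 0.   0.63 0.4 ]
TOTAL [0.9 1.  0. ] [-0.0013  0.0004 -0.0016]
```

To row units: 1.4 mm is 0.0035, 0.7 mm is 0.0018.

Emit:
{"op": "pendant", "data": {
  "motion": [
    {"trans":[0,0.0018,-0.0008],"aperture":30},
    {"trans":[0,0.0035,-0.0008],"aperture":30},
    {"trans":[0,0.0035,-0.0008],"aperture":30}
  ]
}}

```text
time_s: 13.1
eef_pos: [428.7, 79.5, 194.1]
eef_rot: [-2.614, -1.74, 0.003]
wrist_force: [-4.3, 3.1, 7.2]
opening: 38.5
grip_force: 82.6
```

Emit:
{"op": "pendant", "data": {
  "motion": [
    {"trans":[0,0.0025,0],"aperture":30},
    {"trans":[0,0.0038,0],"aperture":30},
    {"trans":[0,0.0038,0],"aperture":30}
  ]
}}

```text
time_s: 13.4
eef_pos: [429.2, 79.4, 194.1]
eef_rot: [-2.612, -1.74, 0.006]
wrist_force: [-8.2, 6.7, 12.2]
opening: 38.8
grip_force: 83.2
```

```bash
python3 p.py J 20 -72 21 0
```

```text
t 13.4 tip W [428.3  79.5  21.1] J 19.6 -73.1 yaw rel jig -0.00047779611675002887
F jig -10.1 3.0 12.2 open 38.78559691068157 grip 83.1726586818695 j [0.01 0.5  2.01 0.   0.64 0.4 ]
TOTAL [ 0.9 -0.5  0.1] [-0.0052  0.0014 -0.0005]
```

To row units: 23 mm is 0.0575, 21 mm is 0.0525.

Emit:
{"op": "pendant", "data": {
  "motion": [
    {"trans":[0,-0.0013,-0.0015],"aperture":30},
    {"trans":[0.0175,-0.0013,-0.0015],"aperture":30},
    {"trans":[0.035,-0.0013,-0.0015],"aperture":30},
    {"trans":[0.0525,-0.0013,-0.0015],"aperture":30},
    {"trans":[0.0575,-0.0013,-0.0015],"aperture":30}
  ]
}}

```text
time_s: 13.9
eef_pos: [437.8, 100.3, 194.1]
eef_rot: [-2.612, -1.74, 0.009]
wrist_force: [-7.5, -2.0, 5.1]
opening: 38.5
grip_force: 82.2
```

Emit:
{"op": "pendant", "data": {
  "motion": [
    {"trans":[0.0025,0,0],"aperture":30},
    {"trans":[0.005,0,0],"aperture":30},
    {"trans":[0.005,0,0],"aperture":30}
  ]
}}

```text
time_s: 14.2
eef_pos: [438.5, 101.9, 194.1]
eef_rot: [-2.613, -1.74, 0.009]
wrist_force: [-7.6, -0.4, 4.4]
opening: 38.7
grip_force: 82.2
```

```bash
python3 p.py J 20 -45 21 0
```

```text
t 14.2 tip W [437.4 101.8  21.1] J 19.5 -49.0 yaw rel jig -0.0009443273237547123
F jig -6.9 -3.3 4.4 open 38.69265850466098 grip 82.24041938781738 j [ 0.06  0.52  1.97 -0.    0.66  0.45]
TOTAL [ 3.5 -0.4  0.1] [-0.0054  0.003  -0.0009]
```

To row units: 2.5 mm is 0.0063, 1.5 mm is 0.0038.

Emit:
{"op": "pendant", "data": {
  "motion": [
    {"trans":[0.0038,0,0],"aperture":30},
    {"trans":[0.0063,0,0],"aperture":30},
    {"trans":[0.0063,0,0],"aperture":30}
  ]
}}

```text
time_s: 14.5
eef_pos: [439.4, 104.2, 194.2]
eef_rot: [-2.613, -1.739, 0.009]
wrist_force: [-6.9, -1.2, 5.9]
opening: 38.5
grip_force: 82.3
```

Emit:
{"op": "pendant", "data": {
  "motion": [
    {"trans":[0.0025,0,0],"aperture":30},
    {"trans":[0.005,0,0],"aperture":30},
    {"trans":[0.005,0,0],"aperture":30}
  ]
}}

```text
time_s: 14.8
eef_pos: [440.1, 106.0, 194.1]
eef_rot: [-2.613, -1.739, 0.009]
wrist_force: [-7.0, -1.6, 5.6]
opening: 38.5
grip_force: 82.3
```

```bash
python3 p.py J 20 -45 21 0
```

```text
t 14.8 tip W [439.1 105.8  21.1] J 19.4 -44.6 yaw rel jig -0.001096407212073769
F jig -5.9 -4.1 5.6 open 38.496732085797376 grip 82.26284980773926 j [ 0.07  0.52  1.96 -0.    0.67  0.46]
TOTAL [-0.9 -0.4  0.1] [-0.0055  0.0031 -0.0011]
```

To row units: 2 mm is 0.005, 1 mm is 0.0025.

Emit:
{"op": "pendant", "data": {
  "motion": [
    {"trans":[0.0025,0,0],"aperture":30},
    {"trans":[0.005,0,0],"aperture":30},
    {"trans":[0.005,0,0],"aperture":30}
  ]
}}

```text
time_s: 15.1
eef_pos: [440.6, 106.7, 194.1]
eef_rot: [-2.613, -1.74, 0.013]
wrist_force: [-10.5, -11.7, 8.7]
opening: 38.8
grip_force: 82.6
```

```bash
python3 p.py J 20 -45 21 0 | tail -2
```

```text
F jig -5.2 -14.9 8.7 open 38.82659849151236 grip 82.62319564819336 j [ 0.07  0.52  1.96 -0.    0.67  0.47]
TOTAL [-1.8 -0.5  0.2] [-0.0062  0.0056 -0.0006]
```

Emit:
{"op": "pendant", "data": {
  "motion": [
    {"trans":[0.0025,0,0],"aperture":30},
    {"trans":[0.0038,0,0],"aperture":30},
    {"trans":[0.0038,0,0],"aperture":30}
  ]
}}

```text
time_s: 15.4
eef_pos: [440.8, 107.1, 194.1]
eef_rot: [-2.613, -1.741, 0.016]
wrist_force: [-11.7, -22.0, 10.9]
opening: 38.7
grip_force: 82.9
```

```bash
python3 p.py J 20 -45 21 0
```

```text
t 15.4 tip W [439.2 106.3  21.2] J 19.3 -44.1 yaw rel jig -0.000491283072211357
F jig -2.4 -24.8 10.9 open 38.733182555698725 grip 82.89941310882568 j [ 0.07  0.52  1.96 -0.01  0.67  0.47]
TOTAL [-2.2 -0.5  0.2] [-0.0069  0.0077 -0.0005]
```

To row units: 2 mm is 0.005, 1 mm is 0.0025.

Emit:
{"op": "pendant", "data": {
  "motion": [
    {"trans":[0,0.0025,0],"aperture":30},
    {"trans":[0,0.005,0],"aperture":30},
    {"trans":[0,0.005,0],"aperture":30}
  ]
}}

```text
time_s: 15.7
eef_pos: [441.4, 106.9, 194.2]
eef_rot: [-2.611, -1.739, 0.02]
wrist_force: [-17.8, -15.6, 17.7]
opening: 38.7
grip_force: 83.7
```

```bash
python3 p.py J 20 -45 21 0 | tail -2
```

```text
F jig -10.4 -21.3 17.7 open 38.70854370818796 grip 83.70400071144104 j [ 0.07  0.52  1.96 -0.    0.68  0.47]
TOTAL [-2.3 -1.2  0.2] [-0.0105  0.0082 -0.0004]
```

Emit:
{"op": "pendant", "data": {
  "motion": [
    {"trans":[0,0.0018,0],"aperture":30},
    {"trans":[0,0.003,0],"aperture":30},
    {"trans":[0,0.003,0],"aperture":30}
  ]
}}

```text
time_s: 16.0
eef_pos: [441.8, 106.8, 194.2]
eef_rot: [-2.61, -1.739, 0.022]
wrist_force: [-22.1, -12.9, 19.8]
opening: 38.3
grip_force: 84.3
```

```bash
python3 p.py J 20 -45 21 0;  python3 - <<'E'
from h import *
c=snap('top','top6.png');d=snap('side','side6.png')
m=np.hstack([cv2.resize(c['img'][165:300,180:330],(440,396)),cv2.resize(d['img'][175:285,240:340],(360,396))]);cv2.imwrite('pics/v6.png',m)
E
python3 tab.py top6.png side6.png
```

```text
t 16.0 tip W [439.3 106.2  21.2] J 19.5 -44.2 yaw rel jig -0.0002852722235520133
F jig -15.4 -20.4 19.8 open 38.28646775671728 grip 84.29906129837036 j [ 0.07  0.52  1.95 -0.    0.68  0.47]
TOTAL [-2.3 -1.6  0.2] [-0.0124  0.0087 -0.0002]
[20 14  7  8 37]
[23 14  7  8 34]
[218.02702703 197.32432432] [260.82352941 227.29411765] [500.  225.1 116.6] err 1.06 J 29.8 88.9 ang 1.0940499816124205 61.473192708060495
[18 27  7  8 42]
[31 33  9  8 44]
[216.02380952 210.5952381 ] [269.95454545 246.59090909] [470.6 237.2  63.6] err 1.62 J -2.0 88.8 ang 0.02689039488148443 59.97712052141497
```

View pics/v6.png

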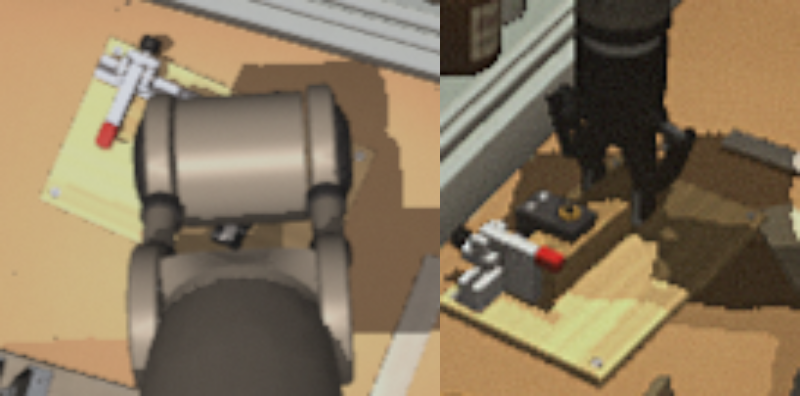

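The right panel shows the rail under the bush plate, along the fence and against the lowered stop (tab at (548,257)). I'll let it settle, check the forces and hand in.

To row units: -0.4 mm is -0.001.

Emit:
{"op": "pendant", "data": {
  "motion": [
    {"trans":[0,0.001,-0.001],"aperture":30},
    {"trans":[0,0.001,-0.001],"aperture":30},
    {"trans":[0,0.001,-0.001],"aperture":30},
    {"trans":[0,0.001,-0.001],"aperture":30},
    {"trans":[0,0.001,-0.001],"aperture":30}
  ]
}}

```text
time_s: 16.6
eef_pos: [442.0, 106.8, 194.2]
eef_rot: [-2.609, -1.739, 0.023]
wrist_force: [-19.8, -11.8, 17.9]
opening: 38.4
grip_force: 83.4
```

```bash
python3 p.py J 20 -45 21 0; python3 -c "
from plant import ctrl, read_camera
s=ctrl.observe();print(s['qd'].round(4));print(ctrl.finish_job())"
```

```text
t 16.6 tip W [439.3 106.2  21.2] J 19.5 -44.2 yaw rel jig -0.00014592344808134206
F jig -13.7 -18.5 17.9 open 38.39782909378802 grip 83.41119289398193 j [ 0.07  0.52  1.95 -0.    0.68  0.47]
TOTAL [-2.4 -1.7  0.3] [-0.0131  0.0088 -0.0001]
[-0.0018 -0.0001 -0.0017  0.0005  0.0005  0.0009]
the job is handed in; nothing more can be done
None
```

I handed the job in at 16.6 s: the stop is fully down, and the rail is held under the bush, pressed with about 14 N toward the fence and 18 N toward the stop at the wrist; no verdict was returned.

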